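Slide the fingerboard blank out over the end of the ledge

ROBOT

A 7-joint arm with a two-finger parallel gripper is mounted at the origin on the work surface. World frame = base frame: x ahead of the robot, y to its left, z up, the work surface at z = 0. Lengths are in m, angles in rad, forces in N, time in s.
With the tool pointing down it reaches from about 0.425 to 0.95 m from the base axis. Payload 16.7 kg.
Tool frame: the origin (TCP) lies at the very end of the fingers, on their centre line; the grasp point (between the pads) lies 19 mm behind it; z points along the fingers, y is the line along which they close (so a half turn about z gives the same grasp; the last joint's range is limited). The gripper opens to 94 mm and grips with 3 to 60 N. Pads are 16 mm wide; open, the fingers measure 119 mm over their backs; the gripper's body (75 mm by 177 mm) begins 78 mm behind the grasp point.
Start: joints at [1.198, 0.426, 0.074, 1.606, -0.034, 1.111, -0.067], TCP at [0.149, -0.658, 0.205] pointing down, gripper open.
Joint ranges: [-2.85, 2.85], [-0.5, 2.14], [-1.23, 1.37], [0.21, 2.46], [-1.02, 4.16], [0.16, 2.05], [-2.73, 2.73]. Speed limits (rad/s): [1.89, 1.89, 2.39, 2.39, 3.01, 3.01, 3.01].

INTERFACE

Orientations are given as a unit quaternion [w, x, y, z].
In Python, from station import manip, snapshot gives the robot as it stands.
- The arm moves only by the tool drive_tool, never from a script. Its argument "deltas" is a list of rows, each an object of numbers: "dx", "dy", "dz": the shift along the tool's x, y, z in m; "spin": the turn about the tool's z in rad; "grip": the closure in counts, from 0 (fully open) to 255 (shut). A call has exactly 10 rows; each row is the pose to reach, as a shift and turn from the pose commanded when the call began, along the tool's axes at that moment; what a row does not reach only later rows make up. A row lasts 1/12 s, in which the tool goes at most 41.7 mm and 7.16 degrees, less where a joint would pass 70% of its speed; a pose out of reach is approached as far as the arm can. A call with a gripper value outside its range is refused whole. The fingers move at their own pace and stop on an object; "force" is the grip in N (left out, the last holds). Time passes only in rows, so rows that repeat a pose let the fingers close, or fill a call up. It gives the time, the measured TCP pose, the force, the opening and the grip force at its end, in the units of the state.
- manip.sense(): the state, without advancing time (a new reading comes with each control period).
- snapshot(name): name is "side" or "top" or "wrist"; returns a dict with "img" (400x640x3 uint8, red, green, blue), "fx", "fy", "cx", "cy" (pixels), "xyz" and "attitude" of the camera in the world. Camera axes: x right, y up, looking along -z (the intrinsics and any distortion apply to the point x, -y, -z); pixel columns grow to the right and rows downward; lengths in m; the calibration is good to about 2 mm. A picture is of the moment at which its call begins. There is no depth.
- manip.finish_job(): hands the job in; it is judged then, once.
The state is a dict: "t": time; "q": joint angles; "qd": joint speeds; "effort": joint torques, N m; "eef_pos": TCP position; "orientation": TCP orientation; "ft_force": force on the tool from outside, world axes, zero at the start; "moment": the same for the moment, N m; "finger_gap": finger opening in m; "grip_force": force on a finger pad.
Only numpy, scipy, OpenCV 4.12 (cv2) and the standard library are available. Lean on these libraries where they do the work, as an engineer would, in place of code of your own. Each camera call takes 0.05 s, during which the arm holds its last target. There are 200 camera calls.

TASK

Push the dark wooden blank up against the metal fence of the plywood ledge, and along it towards the red vice until the blank's end sticks out about 4 cm past that end of the ledge, so that its end edge can be marked. It should finish lying flat with its long side along the fence; only push it, never lift or tip it, and leave the glue bottle, the jar and the spool where they are.

Things in the scene. Friction and masses are not known exactly. Their poses are not given: they have to be found in the camera images.
- ledge: fixed plywood ledge on the bench, 130 (its x) by 300 (its y) by 50 mm high, with a low aluminium fence along its far (+x) long side. Origin at the centre of its underside, z up. The flat top is 50 mm above the origin; the fence is 15 mm thick, stands 12 mm above that top and runs the whole length, its inner face at x = +50 mm. The two open ends are at y = -150 and y = +150 mm; near side at x = -65 mm. Turned by up to 0.25 rad from start to start.
- blank_center (a point): centre (half-way up) of the loose dark wooden fingerboard blank, a flat plate 70 (its x) by 200 (its y) by 8 mm thick (z), about 0.1 kg, lying on the ledge with its long side roughly along it, some way off the fence. It rests with its centre 54 mm above the ledge's origin. Its axes are those of the plate.
- blank: the same blank, origin at the centre of its underside, 4 mm below blank_center.
- vice: small red bench vice fixed to the bench, about 140 mm long in x, 96 mm wide in y and 112 mm high, origin under the centre of its round foot. It stands beyond one end of the ledge, sometimes on the left (+y), sometimes on the right (-y), and so tells which end the blank goes out over.
- glue: loose yellow glue bottle with an orange cap, 58 mm across, 145 mm high, origin at the centre of its underside; stands beyond the end of the ledge away from the vice. A bystander.
- jar: loose amber jar with a steel lid, 60 mm across, 70 mm high, origin at the centre of its underside; behind the ledge. A bystander.
- spool: loose wooden clamp spool, 44 mm across, 60 mm high, origin at the centre of its underside; behind the ledge. A bystander.
Things that resemble listed ones, but are neither listed nor needed, are in the scene too. Of the things like the blank, leave any that is blue; of the rest the larger one is meant. What is meant by the vice is not yellow, and is the larger of those in its own colour.

How it is judged:
At the end, for the whole second after the job is handed in: The blank lies flat and still on the ledge, its end sticking out 28 to 52 mm past the ledge end on the vice's side, its middle within 8 mm of touching the fence and its long side within 0.08 rad of the fence's direction (((y of vice in the frame of ledge above 0 m and y of blank_center in the frame of ledge between 0.078 and 0.102 m) or (y of vice in the frame of ledge below 0 m and y of blank_center in the frame of ledge between -0.102 and -0.078 m)) and x of blank_center in the frame of ledge between 0.007 and 0.02 m and angle between the y axis of blank_center and the y axis of ledge, either way round below 0.08 rad and z of blank_center in the frame of ledge between 0.05 and 0.058 m and angle between blank_center's own z axis and vertical below 0.05 rad and linear speed of blank below 0.01 m/s).
It fails at once if the blank is lifted off the ledge (its centre more than 8 mm above where it rests) (z of blank_center in the frame of ledge above 0.062 m).
It fails at once if the blank is tipped up by more than 7 degrees (angle between blank_center's own z axis and vertical above 0.12 rad).
It fails at once if the glue bottle is moved by more than 20 mm (distance of glue from where it was at the start of the episode above 0.02 m).
It fails at once if the jar is moved by more than 20 mm (distance of jar from where it was at the start of the episode above 0.02 m).
It fails at once if the wooden spool is moved by more than 20 mm (distance of spool from where it was at the start of the episode above 0.02 m).
It also fails if it takes over 58 s, if anything falls off the work surface, if the arm or the gripper's body presses on something with over 40 N, if the wrist force passes 120 N, or if a joint passes its speed limit or range.

## Working session

There is one attempt and no reset: what is moved stays moved. The work goes in short steps, Python scripts to look and compute and a tool call to move; the robot and the scene stay as the last step left them, time stands still between calls to the robot, and variables do not carry over. Pictures are saved under pics/ and viewed, at most 10 in all, crops included, and the job is handed in when it is done.

Besides the shell and the picture viewer there is one more tool, called as name(argument=value, ...) on one line, values as JSON. drive_tool: Moves the arm, as the interface text tells. Its arguments: {"type":"object","properties":{"deltas":{"type":"array"},"force":{"type":"number"}},"required":["deltas"]}

```bash
mkdir -p pics
python3 - <<'E'
from station import manip, snapshot
import cv2,pickle
d={}
for n in ("top","side"):
    s=snapshot(n); d[n]=s
    cv2.imwrite(f"pics/{n}0.png",s["img"][:,:,::-1])
    print(n,{k:v for k,v in s.items() if k!="img"})
pickle.dump(d,open("s0.pkl","wb"))
s=manip.sense();print(s["t"],s["eef_pos"],s["orientation"],s["ft_force"])
E
```

```text
top {'fx': 406.3056821287555, 'fy': 406.3056821287555, 'cx': 325.40644452756493, 'cy': 199.3270563147118, 'xyz': array([ 0.41592627, -0.08837381,  1.37705432]), 'attitude': array([-0.69532075, -0.05855381,  0.04708461,  0.71476118])}
side {'fx': 456.5922082316594, 'fy': 456.5922082316594, 'cx': 316.96178128431677, 'cy': 193.3077125054059, 'xyz': array([0.32009146, 0.76798092, 1.1384324 ]), 'attitude': array([-0.17003827, -0.05503413,  0.34303971,  0.92216159])}
0.1 [ 0.14908114 -0.65796473  0.20489158] [-5.12121462e-04  9.93801332e-01  1.11169429e-01 -8.86401398e-05] [0.29720536 0.02978502 0.39244717]
```

View pics/top0.png

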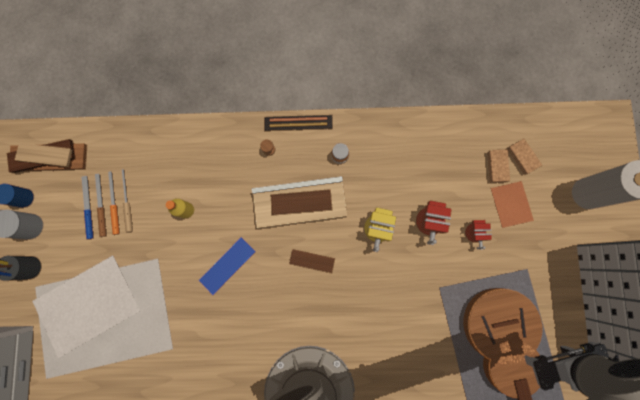

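View pics/side0.png

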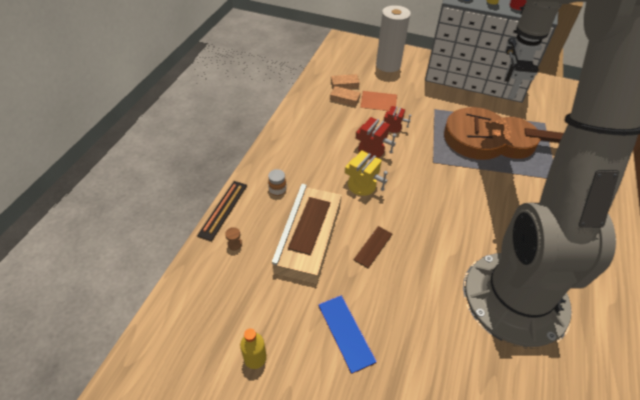

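The top view shows +x up and +y left. The ledge spans about px (252,180)–(347,228), with the blank on it around (301,203). The red vices lie to the right at (434,217) and (481,231), so the blank goes out over the −y end. The glue is at (180,208), the jar at (341,152) and the spool at (267,148). The side view agrees.

```bash
cat > h.py <<'E'
import numpy as np, cv2
from scipy.spatial.transform import Rotation as R
def rot(q): return R.from_quat([q[1],q[2],q[3],q[0]])
def ray(s,u,v):
    d=np.array([(u-s["cx"])/s["fx"],-(v-s["cy"])/s["fy"],-1.])
    return rot(s["attitude"]).apply(d)
def onz(s,u,v,z):
    d=ray(s,u,v); o=np.array(s["xyz"]); return o+d*(z-o[2])/d[2]
def proj(s,p):
    c=rot(s["attitude"]).inv().apply(np.array(p)-s["xyz"]); c=np.atleast_2d(c)
    return np.c_[s["cx"]+s["fx"]*c[:,0]/-c[:,2], s["cy"]-s["fy"]*c[:,1]/-c[:,2]]
def blank(s,roi,z=0.058,thr=75):
    u0,u1,v0,v1=roi; g=s["img"][v0:v1,u0:u1].max(2)
    m=(g<thr).astype(np.uint8); n,l,st,_=cv2.connectedComponentsWithStats(m)
    k=1+np.argmax(st[1:,4]); c=max(cv2.findContours((l==k).astype(np.uint8),0,1)[0],key=cv2.contourArea)[:,0]
    p=np.array([onz(s,a+u0,b+v0,z)[:2] for a,b in c]).astype(np.float32)
    return st[k],cv2.minAreaRect(p*1000),cv2.boxPoints(cv2.minAreaRect(p*1000))
E
python3 - <<'E'
from h import *
import pickle
d=pickle.load(open("s0.pkl","rb")); s=d["top"]
im=s["img"][165:240,240:360,::-1]
cv2.imwrite("pics/crop.png",cv2.resize(im,None,fx=6,fy=6,interpolation=cv2.INTER_CUBIC))
print(s["img"][203,295:305:4], s["img"][215,300])
print(blank(s,(255,345,183,225),thr=110))
for n,u,v,z in (("glue",180,209,.07),("jar",341,150,.07),("spool",267,147,.06),("vice",434,217,.08),("yv",381,225,.08)): print(n,onz(s,u,v,z).round(3))
E
```

```text
[[95 62 44]
 [95 61 44]
 [94 61 43]] [201 170 130]
(array([  16,    7,   60,   25, 1163], dtype=int32), ((608.6349487304688, 11.359779357910156), (65.89949035644531, 194.13441467285156), 3.150681972503662), array([[570.39996 , 106.46928 ],
       [581.07    , -87.3717  ],
       [646.86993 , -83.74972 ],
       [636.1999  , 110.091255]], dtype=float32))
glue [0.595 0.406 0.07 ]
jar [ 0.777 -0.126  0.07 ]
spool [0.798 0.122 0.06 ]
vice [ 0.545 -0.415  0.08 ]
yv [ 0.524 -0.245  0.08 ]
```

View pics/crop.png

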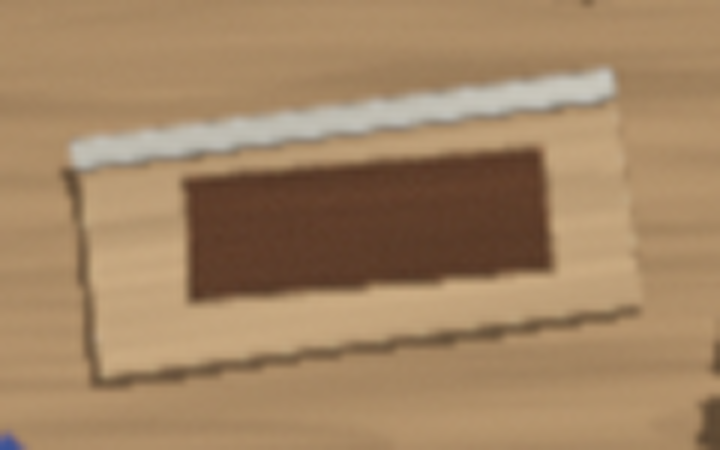

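The crop (6×) shows the fence's inner edge running from (80,168) to (615,98). The ledge's near top edge runs from (97,377) to (638,308), and its right end from (618,100) to (638,308). The blank is off the fence, and both are slightly turned.

Run:
```python
from h import *
import pickle
from scipy.optimize import least_squares
s=pickle.load(open("s0.pkl","rb"))["top"]
f=lambda x,y:(240+(x+.5)/6-.5,165+(y+.5)/6-.5)
# ledge pts: local coords, crop px
P=[((.05,.15,.062),(80,168)),((.05,-.15,.062),(615,98)),((.065,.15,.062),(71,143)),((.065,-.15,.062),(611,70)),((-.065,.15,.05),(96,377)),((-.065,-.15,.05),(638,308))]
L=np.array([p[0] for p in P]);U=np.array([f(*p[1]) for p in P])
def pose(x): 
    c,t=np.cos(x[2]),np.sin(x[2]); return np.c_[x[0]+c*L[:,0]-t*L[:,1],x[1]+t*L[:,0]+c*L[:,1],L[:,2]]
r=least_squares(lambda x:(proj(s,pose(x))-U).ravel(),[.6,0,.1]);x=r.x
print("ledge",x,r.fun.reshape(-1,2).round(2))
def toL(p): 
    d=np.array(p)-x[:2];c,t=np.cos(x[2]),np.sin(x[2]);return np.array([c*d[0]+t*d[1],-t*d[0]+c*d[1]])
B=[(187,181),(541,149),(551,270),(191,299)]
W=np.array([onz(s,*f(*b),.058)[:2] for b in B]);print("blank corners W",W.round(3));
T=np.array([toL(w) for w in W]);print("L",T.round(3),T.mean(0).round(4))
print("blank yaw in ledge", np.arctan2(-(T[0]-T[1])[0],(T[0]-T[1])[1]),np.arctan2(-(T[3]-T[2])[0],(T[3]-T[2])[1]))
for n,p in dict(glue=(.595,.406),jar=(.777,-.126),spool=(.798,.122),yv=(.524,-.245),vice=(.545,-.415)).items(): print(n,toL(p).round(3))
```

```text
ledge [0.60913218 0.01802774 0.09965036] [[-1.16 -0.04]
 [ 0.04  0.07]
 [-0.1  -0.33]
 [ 0.11  0.31]
 [ 0.35  0.03]
 [ 0.75 -0.07]]
blank corners W [[ 0.635  0.11 ]
 [ 0.648 -0.085]
 [ 0.58  -0.088]
 [ 0.57   0.108]]
L [[ 0.035  0.089]
 [ 0.028 -0.106]
 [-0.039 -0.103]
 [-0.03   0.094]] [-0.0014 -0.0065]
blank yaw in ledge -0.03754838255525694 -0.04714696406497234
glue [0.025 0.387]
jar [ 0.153 -0.16 ]
spool [0.198 0.085]
yv [-0.111 -0.253]
vice [-0.107 -0.424]
```

```bash
cat >> h.py <<'E'
LX=np.array([0.6091,0.0180,0.0997])
def L2W(p):
    c,t=np.cos(LX[2]),np.sin(LX[2]); return np.array([LX[0]+c*p[0]-t*p[1],LX[1]+t*p[0]+c*p[1]])
def W2L(p):
    d=np.array(p[:2])-LX[:2];c,t=np.cos(LX[2]),np.sin(LX[2]);return np.array([c*d[0]+t*d[1],-t*d[0]+c*d[1]])
def go(*W):
    from station import manip
    s=manip.sense(); r=rot(s["orientation"]); X=r.apply([1,0,0]); h=np.arctan2(X[1],X[0])
    print("t",s["t"],"tcp",s["eef_pos"].round(4),"L",W2L(s["eef_pos"]).round(4),"spin needed",round(h-LX[2],4),"F",s["ft_force"].round(1))
    for w in W: print(w, r.inv().apply(np.array(w)-s["eef_pos"]).round(4))
E
python3 - <<'E'
from h import *
go((.40,-.45,.205),(*L2W((.003,.14)),.15))
E
```

```text
t 0.1 tcp [ 0.1491 -0.658   0.2049] L [-0.525  -0.6268] spin needed 0.1231 F [0.3 0.  0.4]
(0.4, -0.45, 0.205) [ 0.2907 -0.1474  0.    ]
(np.float64(0.5981502146842915), np.float64(0.15760337460656135), 0.15) [ 0.6182 -0.6961  0.0556]
```

drive_tool(deltas=[{"dx": 0.036, "dy": -0.018, "dz": 0, "spin": 0.02}, {"dx": 0.072, "dy": -0.037, "dz": 0, "spin": 0.04}, {"dx": 0.109, "dy": -0.055, "dz": 0, "spin": 0.06}, {"dx": 0.145, "dy": -0.074, "dz": 0, "spin": 0.08}, {"dx": 0.181, "dy": -0.092, "dz": 0, "spin": 0.1}, {"dx": 0.217, "dy": -0.11, "dz": 0, "spin": 0.123}, {"dx": 0.254, "dy": -0.129, "dz": 0, "spin": 0.123}, {"dx": 0.29, "dy": -0.147, "dz": 0, "spin": 0.123}, {"dx": 0.31, "dy": -0.18, "dz": 0, "spin": 0.123, "grip": 0}, {"dx": 0.33, "dy": -0.214, "dz": 0, "spin": 0.123, "grip": 255}], force=20)

```text
invalid input
```

Run:
```python
from h import *
go((*L2W((.003,.14)),.205))
```

```text
t 0.1 tcp [ 0.1491 -0.658   0.2049] L [-0.525  -0.6268] spin needed 0.1231 F [0.3 0.  0.4]
(np.float64(0.5981502146842915), np.float64(0.15760337460656135), 0.205) [ 6.182e-01 -6.962e-01  6.000e-04]
```

drive_tool(deltas=[{"dx": 0.036, "dy": -0.018, "dz": 0, "spin": 0.02, "grip": 255}, {"dx": 0.072, "dy": -0.037, "dz": 0, "spin": 0.04, "grip": 255}, {"dx": 0.109, "dy": -0.055, "dz": 0, "spin": 0.06, "grip": 255}, {"dx": 0.145, "dy": -0.074, "dz": 0, "spin": 0.08, "grip": 255}, {"dx": 0.181, "dy": -0.092, "dz": 0, "spin": 0.1, "grip": 255}, {"dx": 0.217, "dy": -0.11, "dz": 0, "spin": 0.123, "grip": 255}, {"dx": 0.254, "dy": -0.129, "dz": 0, "spin": 0.123, "grip": 255}, {"dx": 0.29, "dy": -0.147, "dz": 0, "spin": 0.123, "grip": 255}, {"dx": 0.31, "dy": -0.18, "dz": 0, "spin": 0.123, "grip": 255}, {"dx": 0.33, "dy": -0.214, "dz": 0, "spin": 0.123, "grip": 255}], force=20)

```text
t: 0.93
eef_pos: [0.4248, -0.3748, 0.2049]
orientation: [-0.0, 0.999, 0.05, -0.0]
ft_force: [1.1, -0.3, 0.6]
finger_gap: 0.0309
grip_force: 0.0
```

Run:
```python
from h import *
go((*L2W((.003,.14)),.205))
```

```text
t 0.9333 tcp [ 0.4248 -0.3748  0.2049] L [-0.2225 -0.3725] spin needed 0.0008 F [ 1.1 -0.3  0.6]
(np.float64(0.5981502146842915), np.float64(0.15760337460656135), 0.205) [ 2.259e-01 -5.124e-01  1.000e-04]
```

drive_tool(deltas=[{"dx": 0.016, "dy": -0.037, "dz": 0, "spin": 0, "grip": 255}, {"dx": 0.032, "dy": -0.074, "dz": 0, "spin": 0, "grip": 255}, {"dx": 0.048, "dy": -0.111, "dz": 0, "spin": 0, "grip": 255}, {"dx": 0.065, "dy": -0.148, "dz": 0, "spin": 0, "grip": 255}, {"dx": 0.082, "dy": -0.185, "dz": 0, "spin": 0, "grip": 255}, {"dx": 0.098, "dy": -0.222, "dz": 0, "spin": 0, "grip": 255}, {"dx": 0.114, "dy": -0.259, "dz": 0, "spin": 0, "grip": 255}, {"dx": 0.13, "dy": -0.296, "dz": 0, "spin": 0, "grip": 255}, {"dx": 0.147, "dy": -0.333, "dz": 0, "spin": 0, "grip": 255}, {"dx": 0.163, "dy": -0.37, "dz": 0, "spin": 0, "grip": 255}])

```text
t: 1.77
eef_pos: [0.5492, 0.0096, 0.2055]
orientation: [0.0, 0.999, 0.05, 0.0]
ft_force: [1.0, -1.4, 0.8]
finger_gap: 0.0004
grip_force: 0.0
```

drive_tool(deltas=[{"dx": 0.016, "dy": -0.036, "dz": 0, "spin": 0, "grip": 255}, {"dx": 0.032, "dy": -0.072, "dz": 0, "spin": 0, "grip": 255}, {"dx": 0.048, "dy": -0.108, "dz": 0, "spin": 0, "grip": 255}, {"dx": 0.063, "dy": -0.142, "dz": 0, "spin": 0, "grip": 255}, {"dx": 0.063, "dy": -0.142, "dz": 0.02, "spin": 0, "grip": 255}, {"dx": 0.063, "dy": -0.142, "dz": 0.04, "spin": 0, "grip": 255}, {"dx": 0.063, "dy": -0.142, "dz": 0.055, "spin": 0, "grip": 255}, {"dx": 0.063, "dy": -0.142, "dz": 0.065, "spin": 0, "grip": 255}, {"dx": 0.063, "dy": -0.142, "dz": 0.065, "spin": 0, "grip": 255}, {"dx": 0.063, "dy": -0.142, "dz": 0.065, "spin": 0, "grip": 255}])

```text
t: 2.6
eef_pos: [0.5975, 0.1552, 0.1405]
orientation: [0.0, 0.999, 0.05, -0.0]
ft_force: [0.8, 0.4, 0.2]
finger_gap: 0.0005
grip_force: 0.0
```

Run:
```python
from h import *
from station import snapshot
import pickle
go((*L2W((.003,.14)),.0535))
s=snapshot("wrist");pickle.dump(s,open("w1.pkl","wb"))
cv2.imwrite("pics/w1.png",s["img"][:,:,::-1]); print({k:v for k,v in s.items() if k!="img"})
```

```text
t 2.6 tcp [0.5975 0.1552 0.1405] L [0.0021 0.1376] spin needed -0.0001 F [0.8 0.4 0.2]
(np.float64(0.5981502146842915), np.float64(0.15760337460656135), 0.0535) [ 0.0009 -0.0024  0.087 ]
{'fx': 286.4852456585032, 'fy': 286.4852456585032, 'cx': 316.8385344581271, 'cy': 204.57963660264193, 'xyz': array([0.67476529, 0.16202582, 0.31994746]), 'attitude': array([ 0.7343825 , -0.10048181,  0.09105115, -0.66505295])}
```

View pics/w1.png

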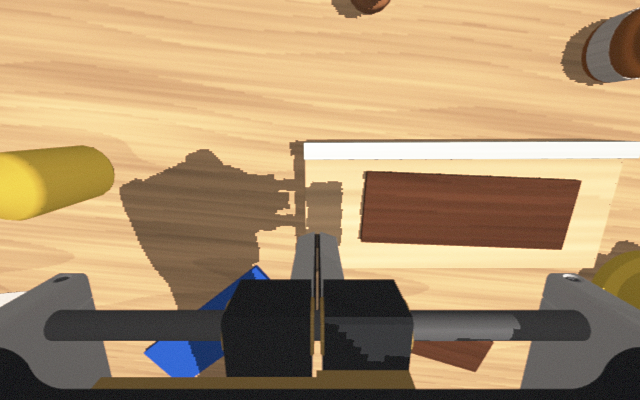

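The wrist view shows the blank's near-end corners at (365,171) and (361,241), and its far corners at (581,181) and (562,249). The fence's inner top edge is at row 159, starting at (305,159). The closed fingertips are at about (317,235), to the left of the blank's end.

Run:
```python
from h import *
import pickle
s=pickle.load(open("w1.pkl","rb"))
for n,u,v,z in (("b",365,171,.058),("b",361,241,.058),("b",562,249,.058),("b",581,181,.058),("fence",305,159,.062),("fence",600,158,.062),("ledge+y nr",305,242,.05),("ledge -y",608,225,.05),("fingerL",295,235,.14),("fingerR",343,235,.14)):
    print(n,W2L(onz(s,u,v,z)).round(4))
```

```text
b [0.0386 0.0926]
b [-0.0306  0.0934]
b [-0.0393 -0.1063]
b [ 0.0292 -0.1083]
fence [0.0501 0.1474]
fence [ 0.0508 -0.1164]
ledge+y nr [-0.0351  0.1489]
ledge -y [-0.017  -0.1537]
fingerL [0.0083 0.1515]
fingerR [0.0082 0.1193]
```

drive_tool(deltas=[{"dx": 0.001, "dy": 0, "dz": 0.025, "spin": 0, "grip": 255}, {"dx": 0.001, "dy": 0, "dz": 0.05, "spin": 0, "grip": 255}, {"dx": 0.001, "dy": 0, "dz": 0.07, "spin": 0, "grip": 255}, {"dx": 0.001, "dy": 0, "dz": 0.08, "spin": 0, "grip": 255}, {"dx": 0.001, "dy": 0, "dz": 0.084, "spin": 0, "grip": 255}, {"dx": 0.001, "dy": 0, "dz": 0.087, "spin": 0, "grip": 255}, {"dx": 0.001, "dy": 0.005, "dz": 0.087, "spin": 0, "grip": 255}, {"dx": 0.001, "dy": 0.01, "dz": 0.087, "spin": 0, "grip": 255}, {"dx": 0.001, "dy": 0.015, "dz": 0.087, "spin": 0, "grip": 255}, {"dx": 0.001, "dy": 0.02, "dz": 0.087, "spin": 0, "grip": 255}])

```text
t: 3.48
eef_pos: [0.6012, 0.1347, 0.0544]
orientation: [-0.0, 0.999, 0.05, 0.001]
ft_force: [-0.6, -0.0, -0.8]
finger_gap: 0.0005
grip_force: 0.0
```

drive_tool(deltas=[{"dx": 0, "dy": 0.005, "dz": 0, "spin": 0, "grip": 255}, {"dx": 0, "dy": 0.01, "dz": 0, "spin": 0, "grip": 255}, {"dx": 0, "dy": 0.016, "dz": 0, "spin": 0, "grip": 255}, {"dx": 0, "dy": 0.022, "dz": 0, "spin": 0, "grip": 255}, {"dx": 0, "dy": 0.028, "dz": 0, "spin": 0, "grip": 255}, {"dx": 0, "dy": 0.034, "dz": 0, "spin": 0, "grip": 255}, {"dx": 0, "dy": 0.04, "dz": 0, "spin": 0, "grip": 255}, {"dx": 0, "dy": 0.046, "dz": 0, "spin": 0, "grip": 255}, {"dx": 0, "dy": 0.05, "dz": 0, "spin": 0, "grip": 255}, {"dx": 0, "dy": 0.052, "dz": 0, "spin": 0, "grip": 255}])

```text
t: 4.32
eef_pos: [0.6059, 0.083, 0.0535]
orientation: [0.0, 0.999, 0.05, 0.0]
ft_force: [-0.8, 1.9, 1.9]
finger_gap: 0.0004
grip_force: 0.9
```

Run:
```python
from h import *
from station import snapshot
import pickle
go((*L2W((.003,.03)),.0535))
s=snapshot("wrist");pickle.dump(s,open("w2.pkl","wb"))
cv2.imwrite("pics/w2.png",s["img"][:,:,::-1])
```

```text
t 4.3167 tcp [0.6059 0.083  0.0535] L [0.0033 0.065 ] spin needed -0.0006 F [-0.8  1.9  1.9]
(np.float64(0.6090990548843055), np.float64(0.04814962684854916), 0.0535) [-0.0003  0.035   0.    ]
```

View pics/w2.png

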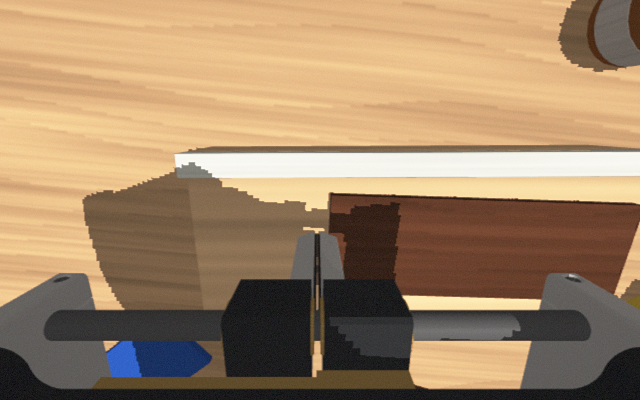

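The fingertips are now against the blank's end. The end's far corner is at (330,194) and the blank's fence-side edge runs to (638,205). It is still about 12 mm off the fence.

Run:
```python
from h import *
import pickle
s=pickle.load(open("w2.pkl","rb"))
for n,u,v,z in (("b",330,194,.058),("b",638,205,.058),("b",612,299,.058),("fence",176,178,.062),("fence",600,177,.062)):
    print(n,W2L(onz(s,u,v,z)).round(4))
```

```text
b [0.0389 0.0558]
b [ 0.0315 -0.1397]
b [-0.0367 -0.1419]
fence [0.0499 0.1492]
fence [ 0.0502 -0.1068]
```

drive_tool(deltas=[{"dx": 0, "dy": 0.004, "dz": 0, "spin": 0, "grip": 255}, {"dx": 0, "dy": 0.01, "dz": 0, "spin": 0, "grip": 255}, {"dx": 0, "dy": 0.016, "dz": 0, "spin": 0, "grip": 255}, {"dx": 0, "dy": 0.022, "dz": 0, "spin": 0, "grip": 255}, {"dx": 0, "dy": 0.028, "dz": 0, "spin": 0, "grip": 255}, {"dx": 0, "dy": 0.034, "dz": 0, "spin": 0, "grip": 255}, {"dx": 0, "dy": 0.04, "dz": 0, "spin": 0, "grip": 255}, {"dx": 0, "dy": 0.044, "dz": 0, "spin": 0, "grip": 255}, {"dx": 0, "dy": 0.047, "dz": 0, "spin": 0, "grip": 255}, {"dx": 0, "dy": 0.047, "dz": 0, "spin": 0, "grip": 255}])

```text
t: 5.2
eef_pos: [0.6105, 0.0361, 0.0535]
orientation: [0.0, 0.999, 0.049, -0.0]
ft_force: [-0.2, -0.0, 0.3]
finger_gap: 0.0004
grip_force: 0.0
```

drive_tool(deltas=[{"dx": 0, "dy": -0.015, "dz": 0, "spin": 0, "grip": 255}, {"dx": 0, "dy": -0.03, "dz": 0, "spin": 0, "grip": 255}, {"dx": 0, "dy": -0.03, "dz": -0.03, "spin": 0, "grip": 255}, {"dx": 0, "dy": -0.03, "dz": -0.06, "spin": 0, "grip": 150}, {"dx": -0.03, "dy": -0.01, "dz": -0.06, "spin": 0, "grip": 50}, {"dx": -0.06, "dy": 0.02, "dz": -0.06, "spin": 0, "grip": 0}, {"dx": -0.075, "dy": 0.05, "dz": -0.06, "spin": 0, "grip": 0}, {"dx": -0.075, "dy": 0.08, "dz": -0.06, "spin": 0, "grip": 0}, {"dx": -0.075, "dy": 0.1, "dz": -0.06, "spin": 0, "grip": 0}, {"dx": -0.075, "dy": 0.1, "dz": -0.06, "spin": 0, "grip": 0}])

```text
t: 6.03
eef_pos: [0.5456, -0.0747, 0.1136]
orientation: [0.001, 0.999, 0.047, 0.0]
ft_force: [0.7, -0.3, 0.3]
finger_gap: 0.0438
grip_force: 0.0
```

Run:
```python
from h import *
from station import snapshot
import pickle
go((*L2W((-.062,-.085)),.0535))
s=snapshot("wrist");pickle.dump(s,open("w3.pkl","wb"))
cv2.imwrite("pics/w3.png",s["img"][:,:,::-1])
```

```text
t 6.0333 tcp [ 0.5456 -0.0747  0.1136] L [-0.0724 -0.0859] spin needed -0.005 F [ 0.7 -0.3  0.3]
(np.float64(0.5558683550545858), np.float64(-0.07274906047119914), 0.0535) [ 0.0104 -0.0011  0.0601]
```

View pics/w3.png

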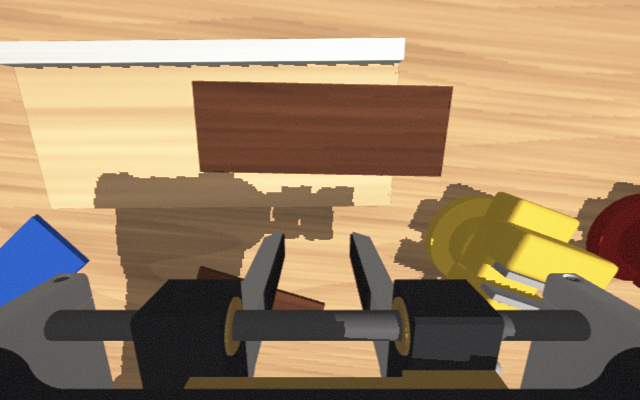

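The blank now overhangs the right end of the ledge. Its corners are at (193,82), (452,87), (441,176) and (200,172), and the fence's right end is at (404,62). There is still a gap between the blank and the fence. The half-open fingers are clear on the near side, left of the yellow vice.

Run:
```python
from h import *
import pickle
s=pickle.load(open("w3.pkl","rb"))
for n,u,v,z in (("b",193,82,.058),("b",452,87,.058),("b",441,176,.058),("b",200,172,.058),("fence in end",404,62,.062),("fence",100,67,.062),("ledge corner",390,206,.05),("yv edge",430,240,.05)):
    print(n,W2L(onz(s,u,v,z)).round(4))
```

```text
b [0.037  0.0068]
b [ 0.0324 -0.1908]
b [-0.0364 -0.19  ]
b [-0.0319  0.0094]
fence in end [ 0.0492 -0.1516]
fence [0.0471 0.0726]
ledge corner [-0.0643 -0.1514]
yv edge [-0.0968 -0.19  ]
```

drive_tool(deltas=[{"dx": 0, "dy": 0, "dz": 0.02, "spin": 0, "grip": 0}, {"dx": 0, "dy": 0, "dz": 0.04, "spin": 0, "grip": 0}, {"dx": 0, "dy": 0, "dz": 0.052, "spin": 0, "grip": 0}, {"dx": 0, "dy": 0, "dz": 0.058, "spin": 0, "grip": 0}, {"dx": 0, "dy": 0, "dz": 0.06, "spin": 0, "grip": 0}, {"dx": 0.005, "dy": 0, "dz": 0.06, "spin": 0, "grip": 0}, {"dx": 0.011, "dy": 0, "dz": 0.06, "spin": 0, "grip": 0}, {"dx": 0.016, "dy": 0, "dz": 0.06, "spin": 0, "grip": 0}, {"dx": 0.02, "dy": 0, "dz": 0.06, "spin": 0, "grip": 0}, {"dx": 0.024, "dy": 0, "dz": 0.06, "spin": 0, "grip": 0}])

```text
t: 6.92
eef_pos: [0.5706, -0.0675, 0.054]
orientation: [0.0, 0.999, 0.05, 0.0]
ft_force: [-0.3, -0.7, -0.3]
finger_gap: 0.0941
grip_force: 0.0
```

Run:
```python
from h import *
go((*L2W((-.032,-.085)),.0535))
```

```text
t 6.9167 tcp [ 0.5706 -0.0675  0.054 ] L [-0.0468 -0.0813] spin needed 0.0001 F [-0.3 -0.7 -0.3]
(np.float64(0.5857193771704072), np.float64(-0.0697630131439226), 0.0535) [0.0148 0.0037 0.0005]
```

drive_tool(deltas=[{"dx": 0.002, "dy": 0, "dz": 0, "spin": 0, "grip": 0}, {"dx": 0.004, "dy": 0, "dz": 0, "spin": 0, "grip": 0}, {"dx": 0.006, "dy": 0, "dz": 0, "spin": 0, "grip": 0}, {"dx": 0.008, "dy": 0, "dz": 0, "spin": 0, "grip": 0}, {"dx": 0.01, "dy": 0, "dz": 0, "spin": 0, "grip": 0}, {"dx": 0.012, "dy": 0, "dz": 0, "spin": 0, "grip": 0}, {"dx": 0.014, "dy": 0, "dz": 0, "spin": 0, "grip": 0}, {"dx": 0.015, "dy": 0, "dz": 0, "spin": 0, "grip": 0}, {"dx": 0.016, "dy": 0, "dz": 0, "spin": 0, "grip": 0}, {"dx": 0.016, "dy": 0, "dz": 0, "spin": 0, "grip": 0}])

```text
t: 7.75
eef_pos: [0.5857, -0.066, 0.0535]
orientation: [-0.0, 0.999, 0.05, 0.0]
ft_force: [-0.5, 0.3, -0.1]
finger_gap: 0.094
grip_force: 0.0
```

Run:
```python
from h import *
from station import snapshot
import pickle
go((*L2W((-.028,-.081)),.0535))
s=snapshot("wrist");pickle.dump(s,open("w4.pkl","wb"))
cv2.imwrite("pics/w4.png",s["img"][:,:,::-1])
```

```text
t 7.75 tcp [ 0.5857 -0.066   0.0535] L [-0.0316 -0.0812] spin needed 0.0 F [-0.5  0.3 -0.1]
(np.float64(0.5893013738088799), np.float64(-0.06538473721817617), 0.0535) [ 0.0036 -0.0002 -0.    ]
```

View pics/w4.png

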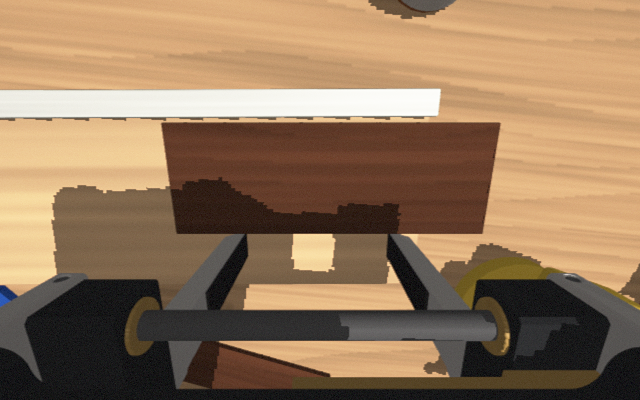

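The blank is now parallel to the fence. Its top edge is at row 123 and the fence's inner edge at row 117, so a few millimetres of gap remain. Its ends are at (162,123) and (499,123).

Run:
```python
from h import *
import pickle
s=pickle.load(open("w4.pkl","rb"))
for n,u,v,z in (("b",162,123,.058),("b",499,123,.058),("b",483,234,.058),("b",177,234,.058),("fence end",440,116,.062),("fence",100,118,.062),("fence base",300,119,.05)):
    print(n,W2L(onz(s,u,v,z)).round(4))
```

```text
b [0.047  0.0089]
b [ 0.0469 -0.1891]
b [-0.0228 -0.1904]
b [-0.0227  0.0093]
fence end [ 0.0507 -0.1523]
fence [0.0497 0.0419]
fence base [ 0.0493 -0.0717]
```

drive_tool(deltas=[{"dx": 0.001, "dy": 0, "dz": 0, "spin": 0, "grip": 0}, {"dx": 0.002, "dy": 0, "dz": 0, "spin": 0, "grip": 0}, {"dx": 0.0025, "dy": 0, "dz": 0, "spin": 0, "grip": 0}, {"dx": 0.0025, "dy": 0, "dz": 0, "spin": 0, "grip": 0}, {"dx": 0.0025, "dy": 0, "dz": 0, "spin": 0, "grip": 0}, {"dx": -0.005, "dy": 0, "dz": 0, "spin": 0, "grip": 0}, {"dx": -0.02, "dy": 0, "dz": 0, "spin": 0, "grip": 0}, {"dx": -0.03, "dy": 0, "dz": -0.01, "spin": 0, "grip": 0}, {"dx": -0.03, "dy": 0, "dz": -0.04, "spin": 0, "grip": 0}, {"dx": -0.03, "dy": 0, "dz": -0.06, "spin": 0, "grip": 0}])

```text
t: 8.63
eef_pos: [0.5546, -0.0691, 0.1147]
orientation: [-0.0, 0.999, 0.05, -0.0]
ft_force: [1.1, -0.1, 1.8]
finger_gap: 0.0942
grip_force: 0.0
```

Run:
```python
from h import *
from station import snapshot
import pickle
go()
s=snapshot("wrist");pickle.dump(s,open("w5.pkl","wb"))
cv2.imwrite("pics/w5.png",s["img"][:,:,::-1])
```

```text
t 8.6333 tcp [ 0.5546 -0.0691  0.1147] L [-0.0629 -0.0813] spin needed -0.0001 F [ 1.1 -0.1  1.8]
```

View pics/w5.png

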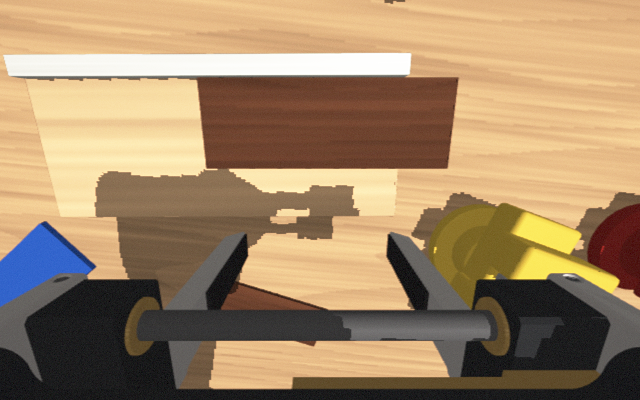

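The blank lies flush along the fence. Its corners are at (198,77), (458,78), (448,168) and (206,168), and the fence's right end is at (410,75).

Run:
```python
from h import *
import pickle
from station import manip
s=pickle.load(open("w5.pkl","rb"))
P=[W2L(onz(s,u,v,.058)) for u,v in ((198,77),(458,78),(448,168),(206,168))]
e=W2L(onz(s,396,200,.05)); fe=W2L(onz(s,410,75,.062)); m=np.mean(P,0); print(np.round(P,4),m,e,fe)
ov=e[1]-(m[1]-.1); print("overhang",ov)
if .033<ov<.047 and .008<m[0]<.019: print(manip.finish_job())
```

```text
[[ 0.0496  0.0084]
 [ 0.0488 -0.1896]
 [-0.0199 -0.1904]
 [-0.0198  0.0095]] [ 0.01466733 -0.09054296] [-0.04934455 -0.15177026] [ 0.05031575 -0.15169816]
overhang 0.038772700672715515
the job is handed in; nothing more can be done
None
```

The blank lies along the fence (touching to within about 1 mm), sticking out about 39 mm past the vice-side end; I handed the job in at about 8.7 s (no verdict was returned).

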